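# Snap a moulded foot into the painting jig

## Robot

A 6-joint arm with a two-finger parallel gripper is mounted at the origin on the work surface. World frame = base frame: x ahead of the robot, y to its left, z up, the work surface at z = 0. Lengths are in mm, angles in rad, forces in N, time in s.
With the tool pointing down it reaches from about 350 to 775 mm from the base axis. Payload 7.3 kg.
Tool frame: the origin (TCP) lies at the very end of the fingers, on their centre line; the grasp point (between the pads) lies 19 mm behind it (bot.tcp_to_grasp is the distance from the TCP to the grasp point, in mm); z points along the fingers, y is the direction in which the jaws open and shut (so a half turn about z gives the same grasp; the last joint's range is limited). The gripper opens to 92 mm and grips with 3 to 60 N. Pads are 19 mm wide; open, the fingers measure 130 mm over their backs; the gripper's body (75 mm by 190 mm) begins 47 mm behind the grasp point.
Start: joints at [-1.261, 0.342, 1.524, -0, 1.275, -0.146], TCP at [231.119, -471.412, 226.741] pointing down, gripper open.
Joint ranges: [-2.53, 2.53], [-0.77, 2.02], [0.04, 2.7], [-1, 4.14], [0.28, 2.66], [-3.11, 3.11]. Speed limits (rad/s): [2.57, 2.57, 3.14, 3.14, 3.14, 3.14].

## Interface

Orientations are given as [roll, pitch, yaw] about the fixed x, y, z axes, in that order (R = Rz(yaw) Ry(pitch) Rx(roll)).
In Python, from plant import bot gives the robot as it stands. The module is installed in compiled form; this text tells all that it offers.
- The arm moves only by the tool carry_out, never from a script. Its argument "motion" is a list of rows, each a list of 5 numbers: the closure, from 0 (fully open) to 1 (shut), then the shift along the tool's x, y, z in mm, then the turn about the tool's z in degrees. In form: [[claw, dx, dy, dz, spin], ...]. A call has 1 to 10 rows; each row is the pose to reach, as a shift and turn from the pose measured when the call began, along the tool's axes at that moment; what a row does not reach only later rows make up. A row lasts 1/8 s, in which the tool goes at most 62.5 mm and 10.7 degrees, less where a joint would pass 70% of its speed; a pose out of reach is approached as far as the arm can. A call with a gripper value outside its range is refused whole. The fingers move at their own pace and stop on an object; the grip force is fixed at half the most. Time passes only in rows, so rows that repeat a pose let the fingers close. It gives the time, the measured TCP pose, the force and the opening at its end, in the units of the state.
- bot.get_obs(): the state, without advancing time (a new reading comes with each control period).
- bot.capture(name): name is "scene" or "side" or "wrist"; returns a dict with "color" (420x560x3 uint8, red, green, blue), "depth" (420x560 float32, mm along the optical axis (not along the pixel's ray), 0 where there is no reading), "K" (3x3 intrinsics, pixels), "camera_from_world" (4x4, takes a point from world to camera coordinates). Camera axes: x right, y down, z forward; pixel columns grow to the right and rows downward; lengths in mm; the calibration is good to about 2 mm. A picture is of the moment at which its call begins.
- bot.close_job(): hands the job in, once; it reports no verdict.
The state is a dict: "time": time; "joint_positions": joint angles; "dq": joint speeds; "tau": joint torques, N m; "tool_pos": TCP position; "tcp_rot": TCP orientation; "contact_force": force on the tool from outside, world axes, zero at the start; "moment": the same for the moment, N m; "grip_width": finger opening in mm.
Only numpy, scipy, OpenCV 4.12 (cv2) and the standard library are available. Lean on these libraries where they do the work, as an engineer would, in place of code of your own. Each camera call takes 0.05 s, during which the arm holds its last target.

## Task

Load the plain black finned foot into the painting jig: set it flat on the jig's bed so that it holds the sprung heel catch down, then slide it nose first under the blue overhanging plate until the catch springs up behind its heel, and let go. Do it by feel and gently, because the depth of the pocket is set anew for each batch: do not ram the foot or press it hard anywhere on the jig, and leave the finished foot, the paint jar and the dish where they are.

Things in the scene. Friction and masses are not known exactly. Their poses are not given: they have to be found in the camera images.
- foot: plain black plastic foot, loose, about 0.2 kg. Flange 90 long (x) x 56 wide (y) x 8 mm thick, nose (+x) with 10 mm round corners, square heel (-x). Four 5 mm fins stand on its heel half, x = -41 to +1 mm, 40 mm wide over their flat outer faces (y), up to 62 mm above the underside; low ramps, under 29 mm high, end 8 mm ahead of the origin. Origin: centre of the flange's underside; z up.
- foot_grip (a point): where to grip the foot, across the fins (along its y): 20 mm behind the foot's origin, 38 mm above its underside, midway between the outer fin faces. Fingertips must stay above the flange, 30 mm below this point. Axes as the foot's.
- jig: painting jig, screwed down. Aluminium bed, x = -100 to +80 mm, 106 mm wide, top 14 mm above the table. A blue plate overhangs its far end, x = 17 to 72 mm, 10.5 mm clear above the bed, top 36.5 mm above the table; under it two cheeks 59 mm apart, flared at the mouth, guide the flange. The foot goes in along +x, facing as the jig. Origin: on the table, on the centre line; z up.
- mouth (a point): middle of the pocket's mouth, on the bed (14 mm above the table), under the overhang's front edge, 17 mm ahead of the jig's origin; x points in. Set the foot down with its origin 53 mm before this point: its nose is then 8 mm clear of the overhang and its flange covers the catch. The click comes with its origin 10 to 24 mm before this point, differently each time: feel for it.
- catch (a joint): brass heel catch, a 12 x 24 mm pad on the bed's centre line, centre 61 to 75 mm before the mouth: 0 = up, 5 mm above the bed; 0.005 m = pushed level with the bed. 2.4 N to start, about 4 N to hold level. It springs up when the heel has passed over it and then stands behind the heel, so the foot, let go, is pushed back up to 2 mm against it and stays.
- pusher (a joint): brass spring pusher deep in the pocket, under the overhang: 0 = out, grows as the nose pushes it in (m). 5 N to start, about 9 N at the click (0.007 m), damped: 2.5 N more per 10 mm/s. 2 mm past the click (0.009 m) the nose comes up solid on a steel end stop. Stop, pusher and catch are set together, per batch, by the black screw at the jig's back.
- done_foot: bystander: a finished foot of the same size with green fin tops, loose on the table; origin under its flange
- jar: bystander: green paint jar with black cap, 54 mm across, 75 mm high, loose; origin under its centre
- dish: bystander: shallow black paint dish, 68 mm across, 16 mm high, a small brush in it, loose; origin under its centre
Mind the look-alikes: they are no part of the job. What is shaped like the foot but orange or turquoise is not meant.

How it is judged (in metres and radians):
On the way, in this order (a step that is already met when the one before it is completed fails the run):
1. the foot lies flat on the bed in front of the pusher and holds the catch down (value of joint catch above 0.0035 m and x of foot in the frame of jig below -0.017 m and angle between foot's own z axis and vertical below 0.08 rad and z of foot in the frame of jig between 0.0115 and 0.0165 m), for 0.1 s.
2. the foot is slid in against the pusher and the catch has sprung up behind its heel (value of joint catch below 0.0015 m and value of joint pusher above 0.005 m and x of foot in the frame of jig above -0.01 m), for 0.1 s.
At the end, for the whole second after the job is handed in: The foot lies released and at rest in the jig: flat on the bed (within 2.5 mm, 0.05 rad), within 3 mm and 0.07 rad of the jig's centre line, nose under the overhang holding the pusher in by over 5 mm, heel behind the raised catch (within 1.5 mm of fully up) (all of step 2 and x of foot in the frame of jig below 0.0115 m and y of foot in the frame of jig between -0.003 and 0.003 m and z of foot in the frame of jig between 0.0115 and 0.0165 m and angle between the x axis of foot and the x axis of jig, either way round below 0.07 rad and angle between foot's own z axis and vertical below 0.05 rad and linear speed of foot below 0.01 m/s); the robot touches nothing.
It fails at once if the foot, with its nose in the pocket, is forced on the jig with more than 30 N (contact force between foot and jig above 30 N and x of foot in the frame of jig above -0.025 m).
It fails at once if the foot is banged or pressed on the jig with more than 60 N (contact force between foot and jig above 60 N).
It fails at once if the robot presses on the jig with more than 30 N (contact force between any of the fingers, the arm and jig above 30 N).
It fails at once if a bystander is moved by more than 15 mm or tipped (distance of any of done_foot, jar, dish from where it was at the start of the episode above 0.015 m or angle between any of done_foot, jar, dish's own z axis and vertical above 0.3 rad).
It also fails if it takes over 48 s, if anything falls off the work surface, if the arm or the gripper's body presses on something with over 40 N, if the wrist force passes 120 N, or if a joint passes its speed limit or range.

## Working session

There is one attempt and no reset: what is moved stays moved. The work goes in short steps, Python scripts to look and compute and a tool call to move; the robot and the scene stay as the last step left them, time stands still between calls to the robot, and variables do not carry over. Pictures are saved under pics/ and viewed, and the job is handed in when it is done.

Besides the shell and the picture viewer there is one more tool, called after "Call:" as name([rows], argument=value, ...), one row to a line, values as JSON. carry_out: Moves the arm, as the interface text tells. Its arguments: {"type":"object","properties":{"motion":{"type":"array","items":{"type":"array","items":{"type":"number"}}}},"required":["motion"]}

```bash
mkdir -p pics; cat > h.py <<'E'
import numpy as np, cv2
from plant import bot
def cap(n,save=None):
    c=bot.capture(n)
    if save: cv2.imwrite('pics/'+save,c['color'][:,:,::-1])
    return c
def ray_plane(c,u,v,z):
    K=c['K'];T=c['camera_from_world'];R=T[:3,:3];t=T[:3,3]
    d=R.T@np.linalg.solve(K,[u,v,1.]);o=-R.T@t
    return o+d*(z-o[2])/d[2]
def pt(c,u,v):
    K=c['K'];T=c['camera_from_world'];R=T[:3,:3];t=T[:3,3]
    z=c['depth'][int(round(v)),int(round(u))]
    return R.T@(np.linalg.solve(K,[u,v,1.])*z-t)
def cloud(c):
    K=c['K'];T=c['camera_from_world'];R=T[:3,:3];t=T[:3,3]
    v,u=np.mgrid[0:420,0:560];z=c['depth']
    p=np.stack([u,v,np.ones_like(u)],-1)@np.linalg.inv(K).T*z[...,None]
    return (p-t)@R
def proj(c,P):
    K=c['K'];T=c['camera_from_world'];q=K@(T[:3,:3]@np.array(P)+T[:3,3]);return q[:2]/q[2]
E
python3 - <<'E'
from h import *
np.set_printoptions(precision=2,suppress=True)
for n in ['scene','side','wrist']:
    c=cap(n,n+'0.png');T=c['camera_from_world'];print(n,-T[:3,:3].T@T[:3,3],c['K'][0,0],T[2,:3])
print(bot.get_obs(),bot.tcp_to_grasp)
E
```

```text
scene [ 975.82 -211.79  857.08] 420.24361554108646 [-0.41  0.26 -0.88]
side [264.99 700.12 785.22] 508.0741314068368 [ 0.33 -0.63 -0.7 ]
wrist [ 296.79 -438.82  383.98] 345.06001794082204 [-0.24 -0.12 -0.96]
{'time': 0.15, 'joint_positions': array([-1.26,  0.34,  1.52, -0.  ,  1.28, -0.15]), 'dq': array([ 0., -0., -0.,  0., -0., -0.]), 'tau': array([  0.  , -43.15, -24.44,   0.07,   0.05,  -0.  ]), 'tool_pos': array([ 231.  , -471.13,  226.21]), 'tcp_rot': array([-3.14, -0.  ,  0.46]), 'contact_force': array([-0.41, -0.29, -0.05]), 'moment': array([ 0.01,  0.01, -0.01]), 'grip_width': 91.78618138930776} 18.8
```

View pics/scene0.png

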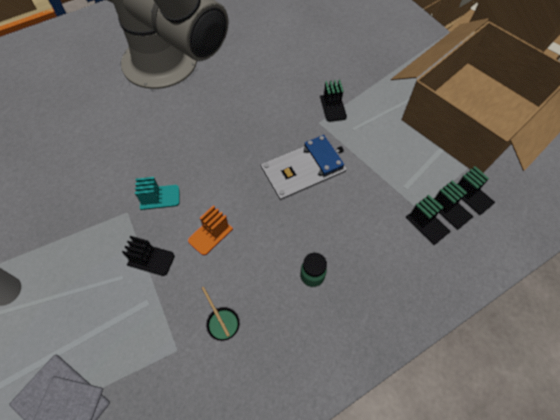

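View pics/side0.png

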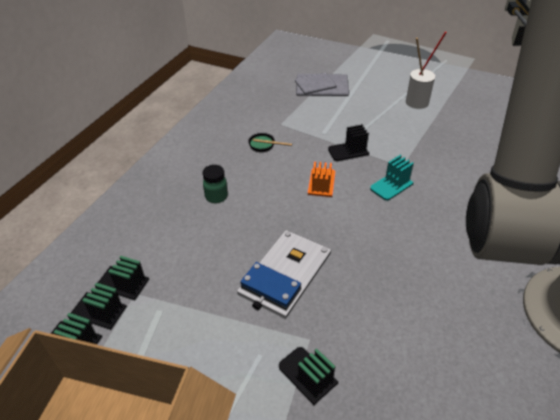

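View pics/wrist0.png

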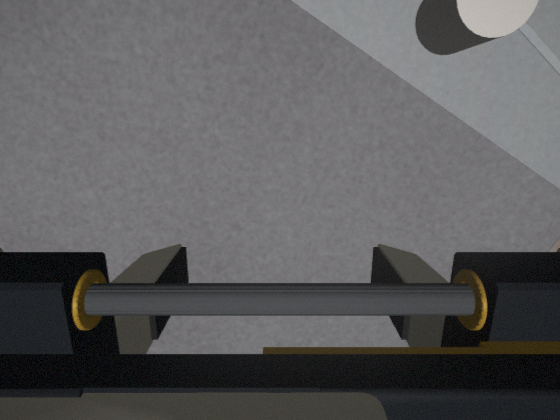

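The plain black foot is at scene (148,256) and side (350,143). Look-alikes in the scene view are:
- orange at (210,232)
- turquoise at (157,194)
- green-topped feet at (333,100), (430,218), (455,205) and (475,190)

The jig is at (305,168), the jar at (314,268) and the dish at (223,323). I'll check the choice in a close crop.

```bash
python3 - <<'E'
from h import *
np.set_printoptions(precision=1,suppress=True)
s=cap('scene');d=cap('side')
def crop(c,u0,v0,w,h,k): return cv2.resize(c['color'][v0:v0+h,u0:u0+w,::-1],None,fx=k,fy=k,interpolation=cv2.INTER_CUBIC)
a=crop(s,110,220,80,60,5);b=crop(d,315,110,80,60,5);e=crop(s,255,125,100,75,4);f=crop(d,230,220,110,100,3)
f=cv2.resize(f,(400,300))
cv2.imwrite('pics/crop1.png',np.vstack([np.hstack([a,b]),np.hstack([e,f])]))
for n,c in(('s',s),('d',d)):
    P=cloud(c)
    print(n,'table z',np.median(P[200:260,230:280,2]) )
P=cloud(s)
for u,v in[(305,180),(325,155),(150,260),(139,248),(314,268),(223,323)]:print(u,v,P[v,u])
Pd=cloud(d)
for u,v in[(275,285),(300,250),(350,151),(357,130)]:print(u,v,Pd[v,u])
E
```

```text
s table z -1.0070655862888012
d table z -0.571190066496346
305 180 [562.7 124.1  14.3]
325 155 [540.3 194.9  36.3]
150 260 [ 554.9 -267.6   13.9]
139 248 [ 535.6 -273.9   48.4]
314 268 [770.7   2.   74.3]
223 323 [ 752.2 -199.     7.2]
275 285 [520.8 199.5  34.3]
300 250 [520.7  86.   12.6]
350 151 [ 537.1 -249.9   17.1]
357 130 [ 534.8 -281.6   58.9]
```

View pics/crop1.png

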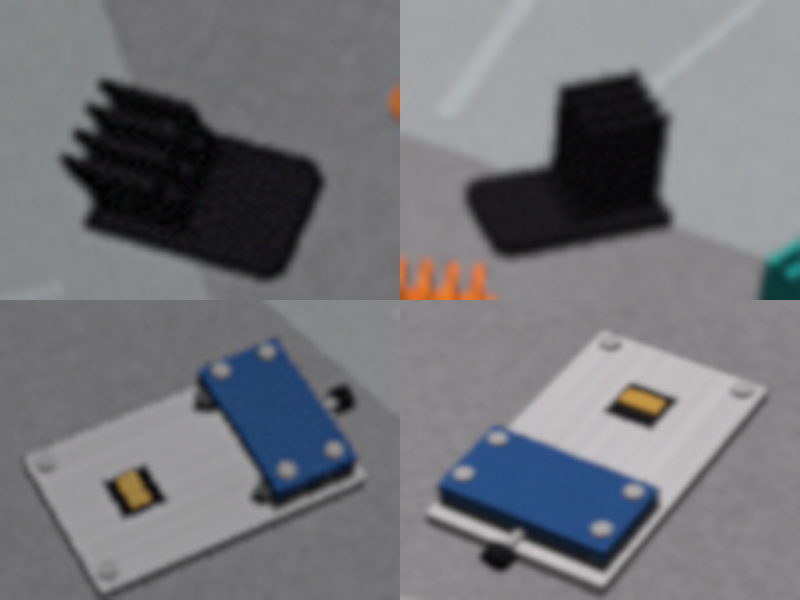

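The crop shows a plain black foot with no green, with its nose to the right in the scene view and the fins on the heel half. The jig has its catch at scene about (288,173), with the blue plate at the far end. Next I'll measure both.

```bash
cat > meas.py <<'E'
from h import *
np.set_printoptions(precision=2,suppress=True)
def rect(p):
    r=cv2.minAreaRect(np.float32(p));b=cv2.boxPoints(r);return np.array(r[0]),sorted(r[1]),b
def main_axis(b,long=True):
    e=[b[1]-b[0],b[2]-b[1]];e.sort(key=np.linalg.norm);v=e[1] if long else e[0]
    return np.degrees(np.arctan2(v[1],v[0]))%180
def largest(m,box=None):
    m=m.astype(np.uint8)
    n,l,st,ce=cv2.connectedComponentsWithStats(m)
    i=1+np.argmax(st[1:,4]);return l==i
def run():
    for n,jb,fb in(('scene',(250,345,125,205),(115,182,225,282)),('side',(225,335,220,320),(322,376,115,165))):
        c=cap(n);P=cloud(c);col=c['color'].astype(int)
        U0,U1,V0,V1=jb;w=np.zeros((420,560),bool);w[V0:V1,U0:U1]=1
        blue=largest(w&(col[...,2]>col[...,0]+40))
        top=blue&(abs(P[...,2]-36)<3.5)
        k=cv2.findContours(top.astype(np.uint8),0,2)[0];k=max(k,key=cv2.contourArea)[:,0]
        q=np.array([ray_plane(c,u,v,36.5)[:2] for u,v in k]);r=rect(q);print(n,'blue top',r[0],r[1],'short axis deg',main_axis(r[2],False),np.median(P[blue][:,2]))
        bright=largest(w&(col.min(-1)>120)|(w&(col[...,0]>130)))
        bright|=blue
        k=cv2.convexHull(np.argwhere(bright)[:,::-1].astype(np.int32))[:,0]
        bed=w&(abs(P[...,2]-14)<4)&(col.min(-1)>115)
        q=np.array([ray_plane(c,u,v,14)[:2] for v,u in np.argwhere(bed)]);r=rect(q);print(n,'bed',r[0],r[1],'long deg',main_axis(r[2]));print(r[2])
        br=largest(w&(col[...,0]>col[...,2]+60));m=np.argwhere(br).mean(0);print('brass',ray_plane(c,m[1],m[0],19)[:2],br.sum())
        U0,U1,V0,V1=fb;w=np.zeros((420,560),bool);w[V0:V1,U0:U1]=1
        bl=largest(w&(col.max(-1)<52))
        fl=bl&(P[...,2]<14)&(P[...,2]>-2)
        q=P[bl];
        Q=np.array([ray_plane(c,u,v,8)[:2] for v,u in np.argwhere(bl&(P[...,2]<16))]);r=rect(Q)
        print(n,'flange',r[0],r[1],main_axis(r[2]));print(r[2])
        hi=q[q[:,2]>40];r=rect(hi[:,:2]);print('fins',r[0],r[1],main_axis(r[2]),hi[:,2].max(),len(hi))
        o=c['color'][:,:,::-1].copy();o[bl]=(0,0,255);o[fl]=(0,255,0);o[bed]=(255,255,0);o[top]=(0,255,255);o[br]=(255,0,255)
        cv2.imwrite('pics/m_'+n+'.png',o)
if __name__=='__main__':run()
E
python3 meas.py; python3 -c "
import cv2,numpy as np
a=cv2.imread('pics/m_scene.png');b=cv2.imread('pics/m_side.png')
r=lambda x:cv2.resize(x,(400,300),interpolation=0)
cv2.imwrite('pics/m1.png',np.vstack([np.hstack([r(a[220:295,100:200]),r(b[100:175,300:400])]),np.hstack([r(a[125:210,245:358]),r(b[220:320,220:353])])]))"
```

```text
scene blue top [534.81 195.3 ] [54.494895935058594, 99.61811065673828] short axis deg 84.37564 35.17340424799139
scene bed [528.9  145.18] [105.3697280883789, 185.9120330810547] long deg 84.555824
[[467.63  57.64]
 [572.53  47.64]
 [590.17 232.72]
 [485.27 242.71]]
brass [524.97 100.27] 44
scene flange [ 550.87 -264.57] [54.19085693359375, 89.1391372680664] 41.65489
[[ 499.56 -273.95]
 [ 535.58 -314.44]
 [ 602.18 -255.19]
 [ 566.17 -214.7 ]]
fins [ 740.27 -235.13] [51.327335357666016, 470.6138610839844] 11.882701 857.0816905849136 399
side blue top [530.31 199.01] [56.01520538330078, 99.14259338378906] short axis deg 84.40458 35.80026048469189
side bed [525.51 143.97] [105.19471740722656, 179.36160278320312] long deg 84.66443
[[464.8   59.57]
 [569.54  49.79]
 [586.22 228.37]
 [481.48 238.15]]
brass [521.64 101.76] 66
side flange [ 547.27 -261.  ] [58.056396484375, 88.03790283203125] 41.912075
[[ 495.12 -268.81]
 [ 533.9  -312.01]
 [ 599.42 -253.2 ]
 [ 560.64 -210.  ]]
fins [390.34 197.92] [48.45627212524414, 1034.082275390625] 106.69851 785.2175838072119 294
```

View pics/m1.png

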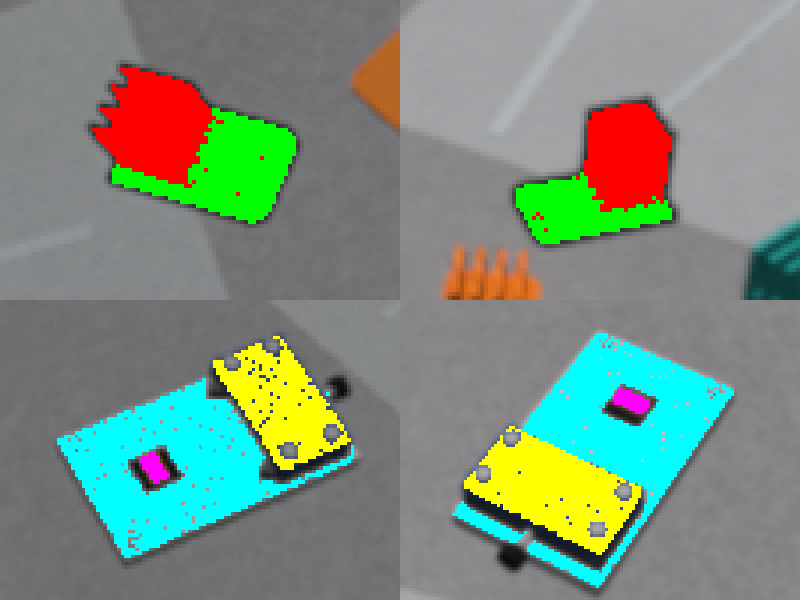

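```bash
cat >> h.py <<'E'
from scipy.spatial.transform import Rotation as Ro
def togo(target,yaw_deg):
    o=bot.get_obs();R=Ro.from_euler('xyz',o['tcp_rot']).as_matrix()
    d=R.T@(np.array(target)-o['tool_pos'])
    y=np.degrees(np.arctan2(R[1,0],R[0,0]))
    return d,-(((yaw_deg-y)+180)%360-180),y
E
python3 - <<'E'
from h import *
np.set_printoptions(precision=2,suppress=True)
c=cap('scene');P=cloud(c);col=c['color'].astype(int)
w=np.zeros((420,560),bool);w[170:260,120:240]=1
for n,m in(('orange',w&(col[...,0]>col[...,2]+80)),('turq',w&(col[...,1]>col[...,0]+50))):
    q=P[m];q=q[(q[:,2]<70)&(q[:,2]>-5)];r=cv2.minAreaRect(np.float32(q[:,:2]));print(n,r,cv2.boxPoints(r))
a=np.radians(41.8)
g=np.array([549,-262.8])-20*np.array([np.cos(a),np.sin(a)])
print(g,togo([*g,150],41.8))
E
```

```text
orange ((561.0613403320312, -125.18362426757812), (65.4037094116211, 106.51702117919922), 24.31435203552246) [[ 509.33  -90.11]
 [ 553.19 -187.18]
 [ 612.79 -160.25]
 [ 568.93  -63.18]]
turq ((398.648193359375, -183.28573608398438), (97.49268341064453, 92.63909149169922), 66.95142364501953) [[ 336.94 -210.01]
 [ 422.19 -246.28]
 [ 460.35 -156.57]
 [ 375.11 -120.3 ]]
[ 534.09 -276.13] (array([357.99, -41.9 ,  76.66]), np.float64(-15.682031280028923), np.float64(26.117968719971064))
```

Call:
carry_out([
  [0,50,-6,0,0],
  [0,110,-12,0,-5],
  [0,170,-20,0,-10],
  [0,230,-27,10,-15.7],
  [0,290,-34,20,-15.7],
  [0,340,-40,30,-15.7],
  [0,358,-42,36,-15.7],
  [0,358,-42,36,-15.7],
  [0,358,-42,36,-15.7],
])

```text
time: 1.52
tool_pos: [533.1, -277.2, 191.0]
tcp_rot: [3.142, 0.0, 0.729]
contact_force: [-0.8, -0.6, 0.8]
grip_width: 92.0
```

```bash
python3 - <<'E'
from h import *
c=cap('wrist','w1.png');print(bot.get_obs()['contact_force'])
a=np.radians(41.8)
E
```

```text
[-0.31833292  0.49300165  0.7724633 ]
```

View pics/w1.png

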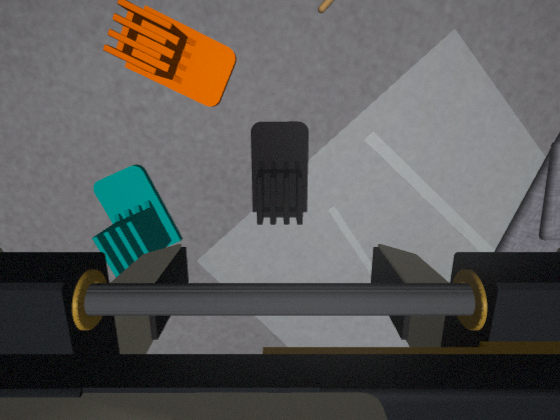

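The wrist view shows the plain black foot centred between the fingers. Its flange spans about u 251–308 and its nose is at v≈122, facing ahead. I'll refine the measurement from this view.

```bash
python3 - <<'E'
from h import *
np.set_printoptions(precision=2,suppress=True)
c=cap('wrist');col=c['color'].astype(int)
m=np.zeros((420,560),np.uint8);m[105:235,235:325]=(col.max(-1)<65)[105:235,235:325]
k=max(cv2.findContours(m,0,1)[0],key=cv2.contourArea)[:,0]
print(cv2.boundingRect(k))
q=np.array([ray_plane(c,u,v,8)[:2] for u,v in k[k[:,1]<170]])
r=cv2.minAreaRect(np.float32(q));print(r,cv2.boxPoints(r))
# side edges as lines, world
for lo,hi in((240,265),(295,320)):
    s=k[(k[:,1]>138)&(k[:,1]<200)&(k[:,0]>lo)&(k[:,0]<hi)]
    w=np.array([ray_plane(c,u+(0 if lo<270 else 1),v,8)[:2] for u,v in s]);f=cv2.fitLine(np.float32(w),cv2.DIST_HUBER,0,.01,.01).ravel();print(len(s),f,np.degrees(np.arctan2(f[1],f[0])))
o=bot.get_obs();R=Ro.from_euler('xyz',o['tcp_rot']).as_matrix();
w=[]
for u,v in((250.5,160),(308.5,160),(280,121.5)):
    p=ray_plane(c,u,v,8);print('tool frame',R.T@(p-o['tool_pos']))
E
```

```text
(251, 122, 57, 102)
((564.63134765625, -249.4783172607422), (45.29419708251953, 55.108829498291016), 41.717041015625) [[ 529.39 -243.98]
 [ 566.06 -285.12]
 [ 599.87 -254.98]
 [ 563.2  -213.84]]
61 [   0.74    0.67  532.37 -241.8 ] 41.881943
61 [   0.75    0.67  565.42 -286.42] 41.69379
tool frame [ 28.38 -28.15 183.26]
tool frame [ 28.39  29.08 183.29]
tool frame [ 65.21   0.92 183.27]
```

Call:
carry_out([
  [0,0,0.5,40,0],
  [0,0,0.5,85,0],
  [0,0,0.5,125,0],
  [0,0,0.5,150,0],
  [0,0,0.5,165,0],
  [0,0,0.5,171,0],
  [0,0,0.5,171,0],
])

```text
time: 2.5
tool_pos: [533.6, -278.3, 20.9]
tcp_rot: [3.14, -0.0, 0.727]
contact_force: [0.5, -0.3, -0.4]
grip_width: 91.9
```

Call:
carry_out([
  [0.4,0,0,0,0],
  [0.7,0,0,0,0],
  [1,0,0,0,0],
  [1,0,0,0,0],
  [1,0,0,0,0],
  [1,0,0,0,0],
])

```text
time: 3.25
tool_pos: [533.5, -278.2, 20.8]
tcp_rot: [3.141, 0.0, 0.728]
contact_force: [-0.7, 0.8, 0.6]
grip_width: 40.3
```

Call:
carry_out([
  [1,0,0,-15,0],
  [1,0,0,-50,0],
  [1,0,0,-90,0],
  [1,0,0,-120,0],
  [1,0,0,-125,0],
  [1,0,0,-125,0],
])

```text
time: 4.0
tool_pos: [533.1, -277.8, 145.4]
tcp_rot: [3.141, 0.0, 0.727]
contact_force: [-0.4, -0.4, -3.0]
grip_width: 39.6
```

```bash
python3 - <<'E'
from h import *
np.set_printoptions(precision=2,suppress=True)
c=cap('wrist','w2.png');print(bot.get_obs())
print(togo([523,97,146],84.6))
E
```

```text
{'time': 4.05, 'joint_positions': array([-0.61,  0.55,  1.42, -0.  ,  1.17,  0.24]), 'dq': array([ 0.  ,  0.02,  0.01,  0.  ,  0.  , -0.  ]), 'tau': array([  0.03, -55.18, -24.72,   0.1 ,   0.  ,   0.  ]), 'tool_pos': array([ 532.73, -277.63,  144.55]), 'tcp_rot': array([-3.14,  0.  ,  0.73]), 'contact_force': array([-0.15,  0.37, -3.28]), 'moment': array([-0.04, -0.03,  0.01]), 'grip_width': 39.72403862543746}
(array([ 241.85, -286.27,   -1.24]), np.float64(-42.92030060700719), np.float64(41.6796993929928))
```

View pics/w2.png

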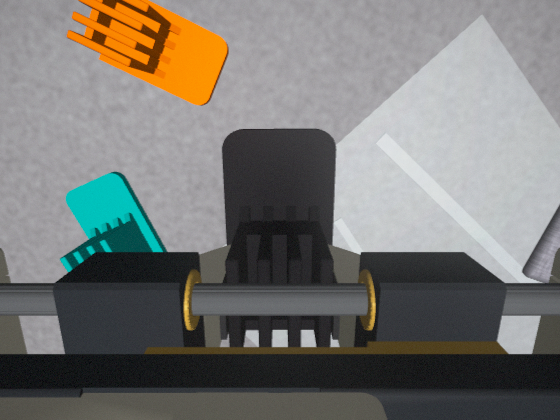

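The foot is held square: its nose edge is level at v≈128, u 222–336. Moving on to the jig.

Call:
carry_out([
  [1,12,-14,-1,0],
  [1,45,-53,-1,-4],
  [1,85,-100,-1,-12],
  [1,127,-150,-1,-20],
  [1,168,-200,-1,-29],
  [1,205,-243,-1,-37],
  [1,230,-272,-1,-42.5],
  [1,242,-286,-1,-43],
  [1,242,-286,-1,-43],
  [1,242,-286,-1,-43],
])

```text
time: 5.3
tool_pos: [523.2, 96.0, 145.4]
tcp_rot: [-3.14, 0.0, 1.476]
contact_force: [0.5, -0.3, -2.9]
grip_width: 39.8
```

```bash
python3 - <<'E'
from h import *
np.set_printoptions(precision=2,suppress=True)
c=cap('wrist','w3.png');print(bot.get_obs())
E
```

```text
{'time': 5.35, 'joint_positions': array([0.04, 0.43, 1.62, 0.  , 1.09, 0.13]), 'dq': array([-0.01, -0.  , -0.  ,  0.  ,  0.  , -0.  ]), 'tau': array([  0.59, -46.69, -22.69,   0.13,   0.04,   0.01]), 'tool_pos': array([523.29,  95.77, 145.54]), 'tcp_rot': array([-3.14,  0.  ,  1.48]), 'contact_force': array([ 0.65, -0.18, -2.37]), 'moment': array([ 0.01, -0.06,  0.  ]), 'grip_width': 39.654802632032585}
```

View pics/w3.png

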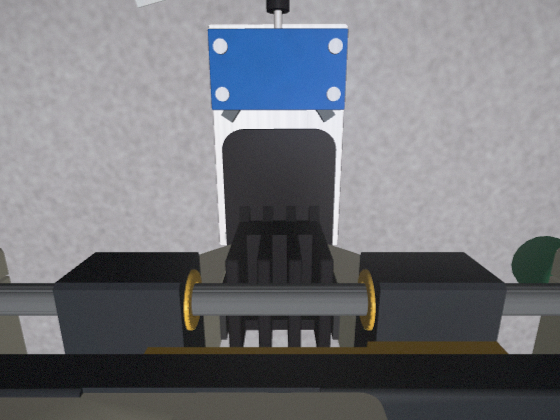

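Blue plate at u 209–348, v 28–108, with the nose at v≈128 and nearly centred on it. I'll measure both in the tool frame.

```bash
cat > rel.py <<'E'
from h import *
np.set_printoptions(precision=2,suppress=True)
def run():
    c=cap('wrist');o=bot.get_obs();col=c['color'].astype(int)
    R=Ro.from_euler('xyz',o['tcp_rot']).as_matrix();p0=o['tool_pos']
    tl=lambda u,v,z:R.T@(ray_plane(c,u,v,z)-p0)
    m=((col[...,2]>col[...,0]+40)).astype(np.uint8);m=cv2.morphologyEx(m,cv2.MORPH_CLOSE,np.ones((15,15)))
    k=max(cv2.findContours(m,0,1)[0],key=cv2.contourArea)[:,0]
    q=np.array([tl(u,v,36.5)[:2] for u,v in k])
    r=cv2.minAreaRect(np.float32(q));print('blue rect tool',r)
    x0,x1=q[:,0].min(),q[:,0].max();y0,y1=q[:,1].min(),q[:,1].max()
    def line(s):
        f=cv2.fitLine(np.float32(s),cv2.DIST_HUBER,0,.01,.01).ravel();return f
    for nm,s in(('front',q[(q[:,0]<x0+3)&(abs(q[:,1]-(y0+y1)/2)<40)]),('left',q[(q[:,1]<y0+3)&(abs(q[:,0]-(x0+x1)/2)<18)]),('right',q[(q[:,1]>y1-3)&(abs(q[:,0]-(x0+x1)/2)<18)])):
        f=line(s);print(nm,f[2:],'deg',(np.degrees(np.arctan2(f[1],f[0]))+90)%180-90)
    # flange side edges of held foot
    zt=p0[2]-12.8
    kk=(col.max(-1)<70)
    L=[];Rr=[];vs=range(145,195)
    for v in vs:
        g=np.where(kk[v,190:370])[0]+190
        L.append(tl(g.min()-.5,v,zt)[:2]);Rr.append(tl(g.max()+.5,v,zt)[:2])
    for nm,s in(('footL',L),('footR',Rr)):
        f=line(s);print(nm,f[2:],np.degrees(np.arctan2(f[1],f[0])))
    col0=[np.where(kk[:200,u])[0] for u in range(245,315)]
    vn=[]
    for u in range(245,315):
        g=kk[:,u];j=190
        while g[j]:j-=1
        vn.append(tl(u,j+.5,zt)[:2])
    f=line(vn);print('nose',f[2:],(np.degrees(np.arctan2(f[1],f[0]))+90)%180-90)
    print(p0,o['tcp_rot'],o['contact_force'])
run()
E
python3 rel.py
```

```text
blue rect tool ((102.97547912597656, -0.8420028686523438), (98.62857055664062, 54.45575714111328), 89.97801971435547)
front [75.75 -3.54] deg 89.97803
left [105.   -49.78] deg -0.5367279
right [103.34  48.08] deg -0.11857605
footL [ 49.21 -27.35] 0.31182247
footR [44.56 25.51] -23.584774
nose [58.26  1.09] -61.063
[523.35  95.7  145.6 ] [-3.14 -0.    1.48] [ 0.42  0.14 -2.  ]
```

```bash
python3 - <<'E'
import re
s=open('rel.py').read()
s=s.replace("g=kk[:,u];j=190\n        while g[j]:j-=1","g=kk[:,u];j=150\n        while g[j]:j-=1").replace("g=np.where(kk[v,190:370])[0]+190\n","row=kk[v];a=b=280\n        while row[a]:a-=1\n        while row[b]:b+=1\n        g=np.array([a+1,b-1])\n").replace("range(145,195)","range(148,178)").replace("max(-1)<70","max(-1)<100")
open('rel.py','w').write(s)
E
python3 rel.py
```

```text
blue rect tool ((102.86109161376953, -0.8836708068847656), (98.66161346435547, 54.47278594970703), 89.98882293701172)
front [75.62 -5.04] deg 89.98883
left [103.21 -49.81] deg -0.21577454
right [103.22  48.05] deg -0.02733612
footL [ 50.69 -27.52] -0.8884089
footR [50.08 27.83] -1.461421
nose [65.69 -6.76] 89.98639
[523.4   95.75 145.67] [-3.14 -0.    1.48] [ 0.87 -0.21 -3.45]
```

Call:
carry_out([
  [1,0.5,-0.3,12,0],
  [1,2,-0.8,40,0],
  [1,2,-0.8,70,0],
  [1,2,-0.8,88,0],
  [1,2,-0.8,93,0],
  [1,2,-0.8,93,0],
])

```text
time: 6.2
tool_pos: [522.7, 97.6, 52.5]
tcp_rot: [-3.14, -0.0, 1.475]
contact_force: [-0.0, -0.8, -3.0]
grip_width: 40.0
```

```bash
python3 - <<'E'
from h import *
c=cap('wrist','w4.png')
E
python3 rel.py
```

```text
blue rect tool ((97.73228454589844, -0.7637863159179688), (98.39608001708984, 47.882511138916016), 89.99110412597656)
front [74.12 10.54] deg 89.5618
left [ 98.07 -49.7 ] deg -0.09712219
right [98.08 48.16] deg -0.2313919
footL [ 48.73 -27.54] -1.0876818
footR [50.42 27.66] -1.1870137
nose [65.68  1.21] 89.99188
[523.21  97.73  53.31] [-3.14 -0.    1.48] [-0.1  -0.71 -2.89]
```

View pics/w4.png

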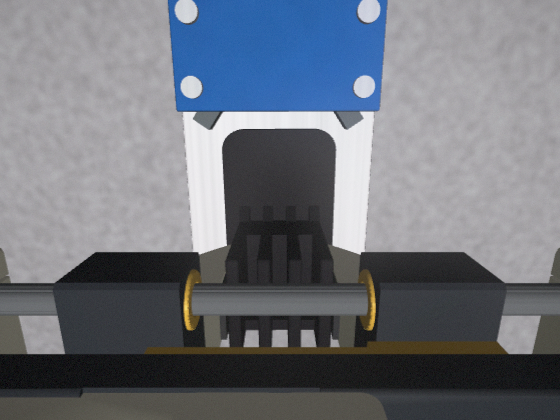

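```bash
python3 - <<'E'
from h import *
np.set_printoptions(precision=2,suppress=True)
c=cap('wrist');g=cv2.cvtColor(c['color'],cv2.COLOR_RGB2GRAY).astype(float);o=bot.get_obs()
R=Ro.from_euler('xyz',o['tcp_rot']).as_matrix();p0=o['tool_pos']
tl=lambda u,v,z:R.T@(ray_plane(c,u,v,z)-p0)
zt=p0[2]-12.8
def sub(a,lev=110):
    i=np.where((a[:-1]-lev)*(a[1:]-lev)<0)[0][0];return i+(lev-a[i])/(a[i+1]-a[i])
for nm,lo,hi in(('L',212,235),('R',325,348)):
    s=[(lo+sub(g[v,lo:hi]),v) for v in range(146,232)]
    f=np.polyfit([b for a,b in s],[a for a,b in s],1);print(nm,'u=%.2f+%.4f*(v)'%(f[1],f[0]))
    w=np.array([tl(a,b,zt)[:2] for a,b in s]);q=np.polyfit(w[:,0],w[:,1],1);print('tool deg',np.degrees(np.arctan(q[0])),'y at x=50',np.polyval(q,50),w[[0,-1]])
s=[(u,115+sub(g[115:140,u])) for u in range(245,315)]
w=np.array([tl(a,b,zt)[:2] for a,b in s]);q=np.polyfit(w[:,1],w[:,0],1);print('nose deg',-np.degrees(np.arctan(q[0])),q)
E
```

```text
L u=214.57+0.0492*(v)
tool deg -0.28902509578318286 y at x=50 -27.410570344349335 [[ 57.36 -27.2 ]
 [ 13.5  -27.27]]
R u=340.27+-0.0360*(v)
tool deg -0.415097537614424 y at x=50 27.902210425566675 [[57.36 27.71]
 [13.49 28.14]]
nose deg -0.0948233477840579 [ 0.   65.64]
```

Call:
carry_out([
  [1,0,-0.5,4,0],
  [1,0,-0.9,8,0],
  [1,0,-0.9,11,0],
  [1,0,-0.9,13,0],
  [1,0,-0.9,14.5,0],
  [1,0,-0.9,15.5,0],
  [1,0,-0.9,16,0],
])

```text
time: 7.22
tool_pos: [522.3, 97.8, 37.5]
tcp_rot: [3.141, -0.0, 1.476]
contact_force: [-1.3, -0.1, 0.6]
grip_width: 39.8
```

Call:
carry_out([
  [1,0,0,0.8,0],
  [1,0,0,1.4,0],
  [1,0,0,1.8,0],
  [1,0,0,2.0,0],
])

```text
time: 7.72
tool_pos: [522.3, 97.9, 35.5]
tcp_rot: [3.141, -0.0, 1.476]
contact_force: [-1.6, -1.2, 1.2]
grip_width: 39.9
```

Call:
carry_out([
  [1,0,0,0.4,0],
  [1,0,0,0.4,0],
])

```text
time: 7.98
tool_pos: [522.3, 97.9, 35.1]
tcp_rot: [3.141, -0.0, 1.476]
contact_force: [-2.0, 0.4, 0.8]
grip_width: 39.7
```

Call:
carry_out([
  [1,0,0,0.4,0],
  [1,0,0,0.4,0],
])

```text
time: 8.22
tool_pos: [522.3, 97.9, 34.8]
tcp_rot: [3.141, -0.0, 1.476]
contact_force: [-1.8, -0.7, 2.1]
grip_width: 39.5
```

Call:
carry_out([
  [1,0,0,0.4,0],
  [1,0,0,0.4,0],
])

```text
time: 8.48
tool_pos: [522.3, 97.9, 34.8]
tcp_rot: [3.141, -0.0, 1.476]
contact_force: [-3.2, -0.1, 4.8]
grip_width: 39.8
```

Call:
carry_out([
  [1,1,0,0.2,0],
  [1,2.5,0,0.2,0],
  [1,4,0,0.2,0],
  [1,5.5,0,0.2,0],
  [1,7,0,0.2,0],
  [1,8,0,0.2,0],
  [1,8,0,0.2,0],
])

```text
time: 9.35
tool_pos: [523.4, 105.9, 34.8]
tcp_rot: [3.14, -0.0, 1.476]
contact_force: [0.2, -3.5, 4.2]
grip_width: 39.7
```

```bash
python3 - <<'E'
from h import *
np.set_printoptions(precision=2,suppress=True)
c=cap('wrist','w5.png');s=cap('side');d=cap('scene')
f=lambda c,u0,v0:cv2.resize(c['color'][v0:v0+90,u0:u0+120,::-1],(400,300),interpolation=2)
cv2.imwrite('pics/c5.png',np.hstack([f(s,225,225),f(d,250,120)]))
print(bot.get_obs())
E
```

```text
{'time': 9.5, 'joint_positions': array([0.06, 0.59, 1.73, 0.  , 0.83, 0.15]), 'dq': array([-0., -0.,  0., -0.,  0., -0.]), 'tau': array([  1.69, -45.55, -16.13,   0.83,  -0.06,   0.04]), 'tool_pos': array([523.43, 105.9 ,  34.81]), 'tcp_rot': array([ 3.14, -0.  ,  1.48]), 'contact_force': array([ 0.23, -3.46,  4.68]), 'moment': array([-0.55, -0.04,  0.04]), 'grip_width': 39.59723434021428}
```

View pics/w5.png

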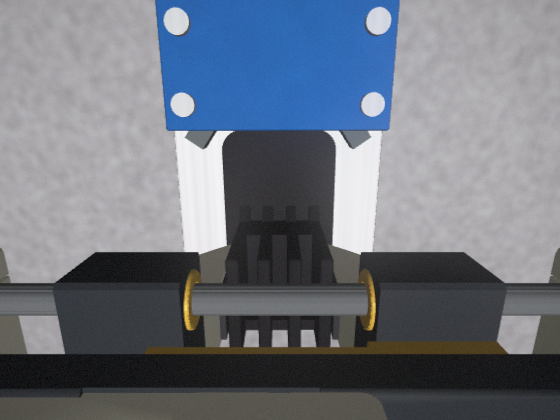

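View pics/c5.png

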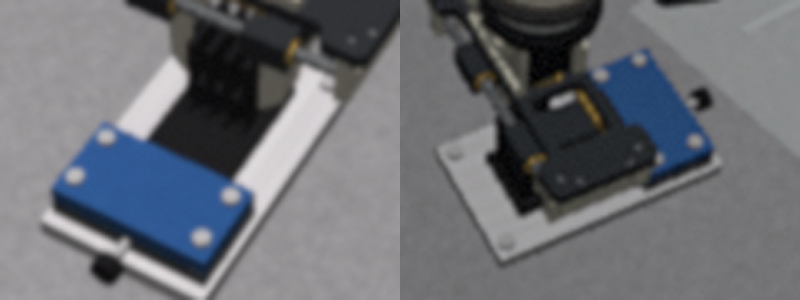

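The wrist view shows the flange at u 222–335, centred under the plate at u 167–390 and between the flared cheeks, with the nose at the front edge. Sliding in.

Call:
carry_out([
  [1,1,0,0.2,0],
  [1,2.5,0,0.2,0],
  [1,4,0,0.2,0],
  [1,5.5,0,0.2,0],
  [1,7,0,0.2,0],
  [1,8,0,0.2,0],
])

```text
time: 10.25
tool_pos: [524.3, 113.8, 34.8]
tcp_rot: [3.14, -0.0, 1.476]
contact_force: [-0.5, -4.4, 4.7]
grip_width: 39.8
```

Call:
carry_out([
  [1,1,0,0.2,0],
  [1,2,0,0.2,0],
  [1,3,0,0.2,0],
  [1,4,0,0.2,0],
])

```text
time: 10.75
tool_pos: [524.9, 117.8, 34.8]
tcp_rot: [3.14, -0.0, 1.476]
contact_force: [-1.3, -4.5, 6.4]
grip_width: 40.0
```

Call:
carry_out([
  [1,0.8,0,0,0],
  [1,1.6,0,0,0],
  [1,2.4,0,0,0],
  [1,3.2,0,0,0],
  [1,4,0,0,0],
])

```text
time: 11.38
tool_pos: [525.3, 121.8, 34.8]
tcp_rot: [3.14, -0.0, 1.476]
contact_force: [0.7, -3.6, 5.9]
grip_width: 40.0
```

Call:
carry_out([
  [1,0.7,0,0.1,0],
  [1,1.4,0,0.1,0],
  [1,2,0,0.1,0],
])

```text
time: 11.75
tool_pos: [525.5, 123.8, 34.8]
tcp_rot: [3.14, -0.0, 1.476]
contact_force: [0.2, -3.5, 6.1]
grip_width: 40.0
```

Call:
carry_out([
  [1,0.7,0,0,0],
  [1,1.4,0,0,0],
  [1,2,0,0,0],
])

```text
time: 12.12
tool_pos: [525.7, 125.7, 34.9]
tcp_rot: [3.139, 0.0, 1.476]
contact_force: [-0.4, -5.5, 6.6]
grip_width: 39.8
```

Call:
carry_out([
  [1,0.6,0,0,0],
  [1,1.2,0,0,0],
])

```text
time: 12.38
tool_pos: [525.8, 125.9, 35.0]
tcp_rot: [3.14, 0.002, 1.477]
contact_force: [-0.6, -10.5, 5.9]
grip_width: 39.4
```

Call:
carry_out([
  [1,1,0,0,0],
  [1,1.5,0,0,0],
])

```text
time: 12.62
tool_pos: [525.8, 126.1, 35.1]
tcp_rot: [3.14, 0.004, 1.477]
contact_force: [-1.3, -10.4, 6.9]
grip_width: 39.9
```

```bash
python3 - <<'E'
from h import *
np.set_printoptions(precision=3,suppress=True)
print(bot.get_obs())
c=cap('wrist','w6.png')
print(bot.get_obs()['contact_force'],bot.get_obs()['tool_pos'])
s=cap('side')
cv2.imwrite('pics/c6.png',cv2.resize(s['color'][220:320,220:340,::-1],(720,600),interpolation=2))
print(bot.get_obs()['contact_force'],bot.get_obs()['tool_pos'])
E
```

```text
{'time': 12.625, 'joint_positions': array([ 0.096,  0.596,  1.708, -0.005,  0.837,  0.194]), 'dq': array([ 0.006,  0.001, -0.003, -0.003,  0.001,  0.006]), 'tau': array([  5.403, -45.474, -17.073,   2.453,  -0.704,   0.012]), 'tool_pos': array([525.804, 126.124,  35.087]), 'tcp_rot': array([3.14 , 0.004, 1.477]), 'contact_force': array([ -1.332, -10.398,   6.892]), 'moment': array([-1.827,  0.193,  0.008]), 'grip_width': 39.86822872643162}
[-0.485 -9.116  5.906] [525.784 126.16   35.074]
[-1.351 -9.533  6.261] [525.825 126.156  35.085]
```

View pics/w6.png

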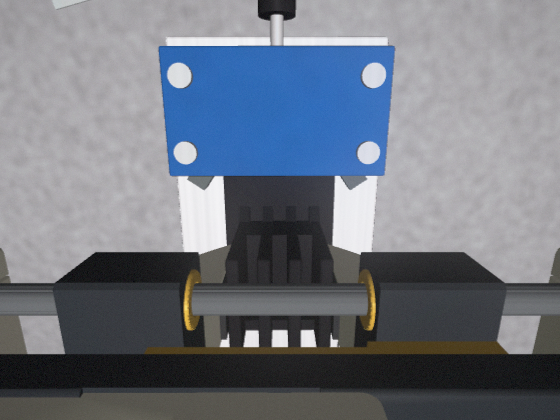

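View pics/c6.png

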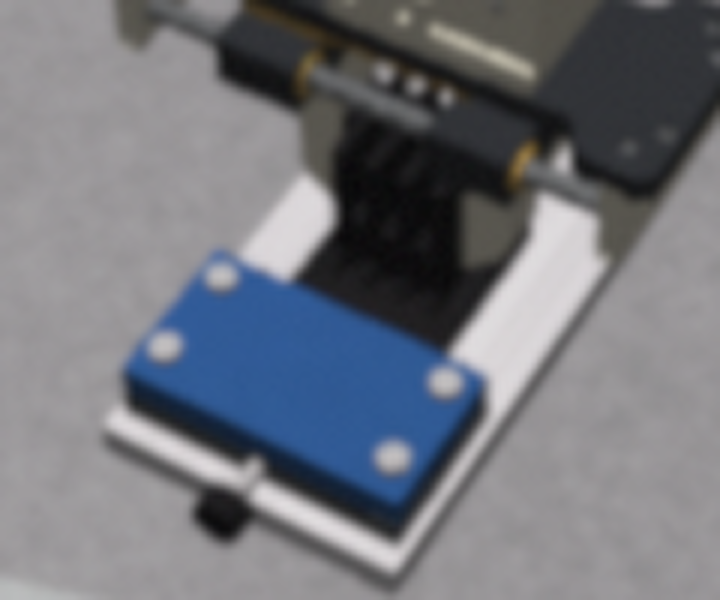

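Call:
carry_out([
  [1,1.2,-0.2,0.2,0],
  [1,1.8,-0.4,0.3,0],
  [1,2.4,-0.4,0.3,0],
  [1,2.4,-0.4,0.3,0],
])

```text
time: 13.22
tool_pos: [525.9, 127.1, 35.2]
tcp_rot: [3.139, 0.006, 1.477]
contact_force: [-0.3, -10.9, 8.3]
grip_width: 39.6
```

Call:
carry_out([
  [1,1.2,0,0,0],
  [1,2,0,0,0],
  [1,2.6,0,0,0],
  [1,2.8,0,0,0],
])

```text
time: 13.72
tool_pos: [526.1, 128.2, 35.4]
tcp_rot: [3.14, 0.008, 1.478]
contact_force: [-0.0, -11.5, 8.1]
grip_width: 39.9
```

Call:
carry_out([
  [1,1.2,0,0,0],
  [1,2,0,-0.1,0],
  [1,2.6,0,-0.1,0],
  [1,3,0,-0.1,0],
])

```text
time: 14.22
tool_pos: [526.2, 129.4, 35.5]
tcp_rot: [3.14, 0.011, 1.478]
contact_force: [-0.7, -12.6, 7.9]
grip_width: 39.7
```

Call:
carry_out([
  [1,1.2,0,0,0],
  [1,2,0,-0.1,0],
  [1,2.6,0,-0.1,0],
  [1,3,0,-0.1,0],
])

```text
time: 14.72
tool_pos: [526.3, 130.5, 35.8]
tcp_rot: [3.141, 0.014, 1.479]
contact_force: [-1.0, -13.7, 7.8]
grip_width: 40.0
```

Call:
carry_out([
  [1,1.5,0,-0.1,0],
  [1,2.2,0,-0.1,0],
  [1,2.8,0,-0.1,0],
  [1,3.2,0,-0.1,0],
])

```text
time: 15.22
tool_pos: [526.5, 131.6, 36.0]
tcp_rot: [3.141, 0.017, 1.479]
contact_force: [-1.5, -14.6, 8.3]
grip_width: 40.3
```

Call:
carry_out([
  [1,1.5,0,-0.3,0],
  [1,2.2,0,-0.4,0],
  [1,2.8,0,-0.4,0],
  [1,3.1,0,-0.4,0],
])

```text
time: 15.72
tool_pos: [526.5, 132.6, 36.2]
tcp_rot: [-3.141, 0.02, 1.479]
contact_force: [-1.3, -13.3, 4.8]
grip_width: 39.7
```

Call:
carry_out([
  [1,1.5,0,0,0],
  [1,2.1,0,0,0],
  [1,2.6,0,0,0],
])

```text
time: 16.1
tool_pos: [526.6, 133.0, 36.3]
tcp_rot: [-3.141, 0.024, 1.48]
contact_force: [-0.6, -12.6, 4.4]
grip_width: 40.0
```

```bash
python3 - <<'E'
from h import *
np.set_printoptions(precision=3,suppress=True)
s=cap('scene')
cv2.imwrite('pics/c7.png',cv2.resize(s['color'][120:210,250:358,::-1],(720,600),interpolation=2))
s=cap('wrist','w7.png')
o=bot.get_obs();print(o['contact_force'],o['tool_pos'],o['moment'])
for p in ([523.3,101,19],[523,95,19]): print(proj(cap('scene'),p),proj(cap('side'),p),proj(s,p))
E
```

```text
[ -0.728 -13.303   7.85 ] [526.629 133.169  36.218] [-2.146  0.051 -0.012]
[287.809 171.364] [295.752 252.686] [277.472 303.04 ]
[285.614 172.393] [297.135 250.636] [277.913 312.146]
```

View pics/c7.png

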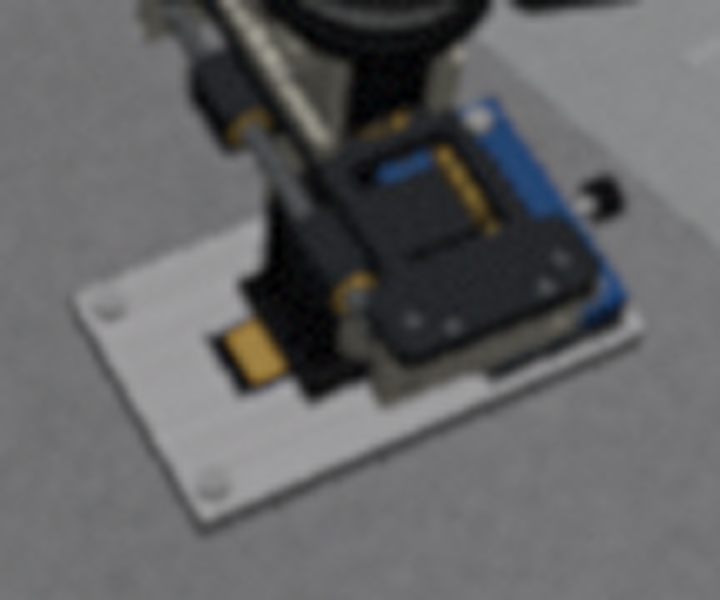

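View pics/w7.png

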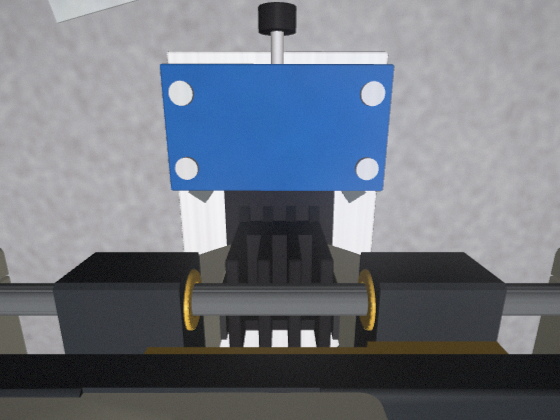

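```bash
cat > brass.py <<'E'
from h import *
np.set_printoptions(precision=3,suppress=True)
def f(c,z):
    col=c['color'].astype(int);m=np.zeros((420,560),np.uint8);m[160:185,275:302]=(col[...,0]>col[...,2]+40)[160:185,275:302]
    n,l,st,ce=cv2.connectedComponentsWithStats(m);i=1+np.argmax(st[1:,4])
    q=np.array([ray_plane(c,u,v,z)[:2] for v,u in np.argwhere(l==i)])
    a=np.radians(84.6);x=q@[np.cos(a),np.sin(a)];y=q@[-np.sin(a),np.cos(a)]
    print('brass n',st[i,4],'x range',x.min(),x.max(),'y',y.min(),y.max(),'z',cloud(c)[l==i][:,2].mean())
c=cap('scene');f(c,19)
# heel: dark pixels
o=bot.get_obs();print(o['time'],o['contact_force'],o['tool_pos'])
E
python3 brass.py; python3 - <<'E'
from h import *;import brass,types
E
python3 -c "
from h import *
im=cv2.imread('pics/scene0.png')[:,:,::-1]
c=cap('scene');c['color']=im
import brass;brass.f(c,19)"
```

```text
brass n 56 x range 141.71179450620144 156.73531997642903 y -525.3987072529069 -500.6096599061973 z 18.001060229096982
16.45 [ -1.28  -13.242   6.127] [526.61  133.159  36.217]
brass n 56 x range 141.71179450620144 156.73531997642903 y -525.3987072529069 -500.6096599061973 z 18.208752507978023
16.5 [ -2.254 -12.32    6.31 ] [526.628 133.17   36.213]
brass n 56 x range 141.71179450620144 156.73531997642903 y -525.3987072529069 -500.6096599061973 z 18.318688970083688
16.6 [ -0.446 -12.835   6.139] [526.631 133.168  36.239]
brass n 55 x range 141.71179450620144 156.73531997642903 y -525.3987072529069 -501.025066969438 z 17.87837587692205
```

The brass pad shows in full again, at its starting pixels: 56 px against 55 at the start, and z≈18 to 19. So the catch is up and the heel is past it. I'll take the push off, then open.

Call:
carry_out([
  [1,0,0,0,0],
  [1,-0.5,0,0,0],
  [1,-0.5,0,0,0],
])

```text
time: 16.98
tool_pos: [526.6, 132.8, 36.2]
tcp_rot: [-3.141, 0.023, 1.479]
contact_force: [0.1, -3.5, 2.2]
grip_width: 40.1
```

```bash
python3 brass.py
```

```text
brass n 56 x range 141.71179450620144 156.73531997642903 y -525.3987072529069 -500.6096599061973 z 33.516036833461364
17.025 [ 0.068 -3.014  2.029] [526.627 132.822  36.171]
```

Call:
carry_out([
  [0.5,0,0,0,0],
  [0.4,0,0,0,0],
  [0.2,0,0,0,0],
  [0,0,0,0,0],
  [0,0,0,0,0],
  [0,0,0,0,0],
])

```text
time: 17.77
tool_pos: [526.6, 132.8, 36.2]
tcp_rot: [-3.141, 0.023, 1.479]
contact_force: [0.3, -0.1, -0.1]
grip_width: 89.5
```

```bash
python3 brass.py; python3 -c "
from h import *
s=cap('scene');cv2.imwrite('pics/c8.png',cv2.resize(s['color'][120:210,250:358,::-1],(720,600),interpolation=2));cap('wrist','w8.png')"
```

```text
brass n 56 x range 141.71179450620144 156.73531997642903 y -525.3987072529069 -500.6096599061973 z 18.25315434260798
17.825 [ 0.006 -0.835  0.27 ] [526.626 132.822  36.168]
```

View pics/c8.png

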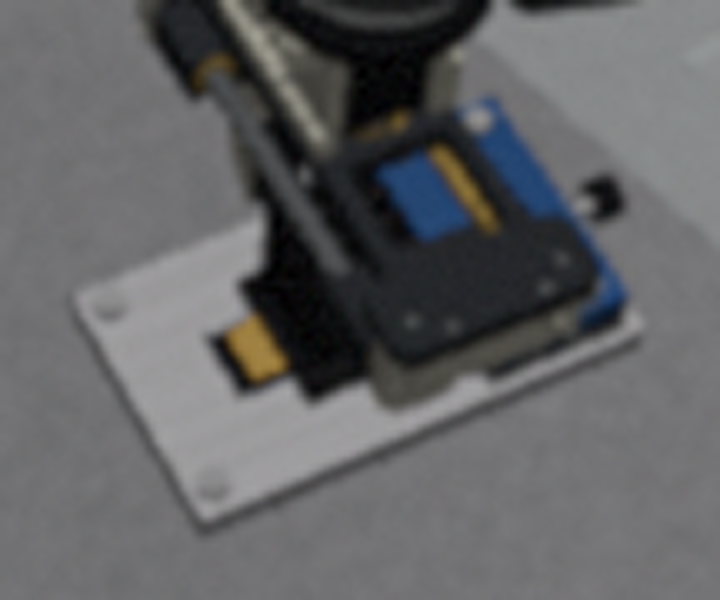

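View pics/w8.png

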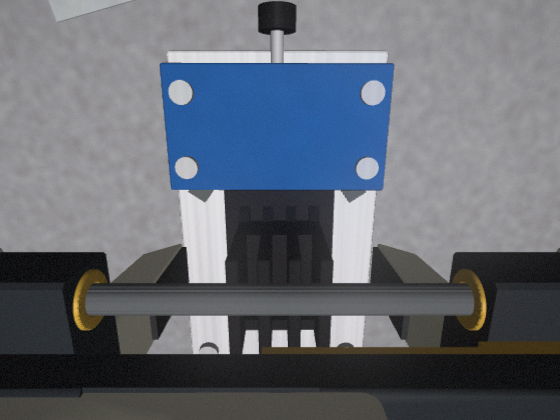

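The fingers are clear and the brass pad stands behind the heel. Retracting.

Call:
carry_out([
  [0,0,0,-15,0],
  [0,0,0,-50,0],
  [0,0,0,-95,0],
  [0,0,0,-140,0],
  [0,0,0,-160,0],
  [0,-60,0,-160,0],
  [0,-120,0,-160,0],
  [0,-150,0,-160,0],
  [0,-150,0,-160,0],
])

```text
time: 19.05
tool_pos: [513.4, -14.7, 200.7]
tcp_rot: [3.141, 0.023, 1.476]
contact_force: [0.3, 1.3, 0.5]
grip_width: 91.8
```

```bash
python3 brass.py; python3 - <<'E'
from h import *
np.set_printoptions(precision=2,suppress=True)
s=cap('scene','s9.png');d=cap('side');w=cap('wrist','w9.png')
a=cv2.resize(s['color'][120:210,250:358,::-1],(400,333),interpolation=2);b=cv2.resize(d['color'][215:315,220:340,::-1],(400,333),interpolation=2)
cv2.imwrite('pics/c9.png',np.hstack([a,b]));o=bot.get_obs();print(o['tool_pos'],o['contact_force'])
a=np.radians(84.6);ex=np.array([np.cos(a),np.sin(a)]);m=np.array([530,169.8])
for n,c,bx in(('scene',s,(285,310,140,190)),('side',d,(255,320,225,290))):
    P=cloud(c);col=c['color'].astype(int);w=np.zeros((420,560),bool);w[bx[2]:bx[3],bx[0]:bx[1]]=1
    k=w&(col.max(-1)<60)&(P[...,2]>17)&(P[...,2]<27);q=P[k][:,:2]-m
    x=q@ex;y=q@[-ex[1],ex[0]];print(n,k.sum(),'flange x',np.percentile(x,[1,99]),'y',np.percentile(y,[2,98]),'z med',np.median(P[k][:,2]))
E
```

```text
brass n 57 x range 140.87187526192193 156.73531997642903 y -525.3987072529069 -500.6096599061973 z 18.209438149900507
19.1 [-0.747  1.008 -0.098] [513.47  -13.332 200.517]
[513.47 -11.79 199.88] [ 0.91 -0.08 -0.5 ]
scene 102 flange x [-63.92 -23.83] y [-29.61  18.12] z med 22.78779837166234
side 179 flange x [-59.73 -10.26] y [-24.79  27.44] z med 23.20335510862668
```

View pics/c9.png

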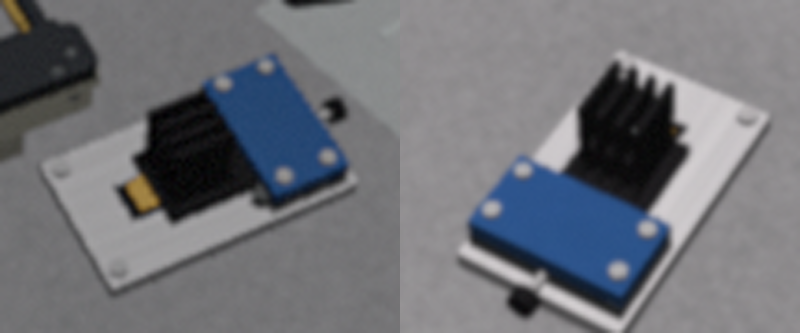

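View pics/w9.png

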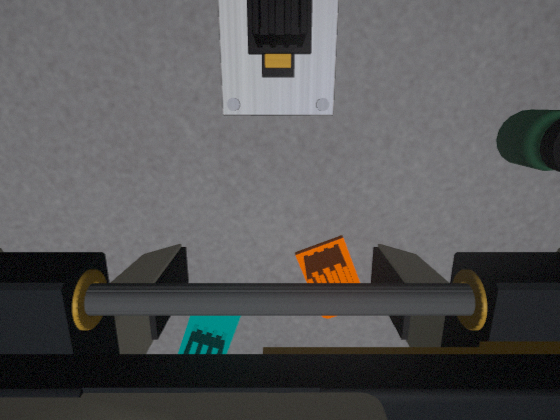

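The released foot lies flat under the plate. Its heel edge (wrist v≈53, u 247–311) is centred on the bed (u 220–337), and the brass catch stands up right behind it. I'm handing the job in.

```bash
python3 -c "
from plant import bot
print(bot.close_job());print(bot.get_obs()['time'])"
```

```text
the job is handed in; nothing more can be done
None
the job is handed in; nothing more can be done
```

The plain black foot is loaded in the jig and released, and the job is handed in; close_job gave no verdict. I gripped it across the fins, set it on the bed over the catch, and slid it in by feel until the catch came up. Then I eased off, opened and retracted, about 19 s in all.

**Catch:** after release the brass pad is visible in full, at the same place as before loading (57 px against 55), with depth at about 18 mm (19 mm is fully up). When I eased back, the push on the arm fell from 13 N to 3 N, so the catch is holding the foot against the pusher.

**Pusher:** I can't see it directly. The tool went about 7 mm past the point where the force first rose, then backed off 0.4 mm.

**Position:** the flange top is at about 23 mm (22 mm expected on the bed). In the wrist view it is centred on the bed to within about 1 mm.

**Force:** the highest wrist readings were about 15 N along the slide and 8 N vertical. The force log only gives a reading at the end of each move, so short peaks could be missed.

**Disagreements:**
- The scene and side cameras differed by about 4 mm, so I relied on the wrist view to line up.
- The tool tilted about 0.02 rad nose-down while pushing; the foot looks flat since release.
- One depth reading of the catch came out at 33 mm while the gripper was close by. I took it as an outlier, since the readings before and after were about 18 mm.

I stayed away from the finished foot, the jar and the dish, but did not measure them again.

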